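# Clamp, clear, load and lid the bushing tub

## Task

Slide the steel carriage along its track until its jaw presses the round tub firmly into the green V-block; with the tub clamped there, take the zinc collar out and lay it flat on the open bench, well clear of the tub, and put every bronze bushing into the tub. Then, still clamped, set the red lid on and press it down until it snaps home and sits level all round on the rim. Last, draw the carriage fully back, leaving the tub where it is, and do not disturb the black plug or the other things on the bench.

Things in the scene. Friction and masses are not known exactly. Their poses are not given: they have to be found in the camera images.
- fixture: steel dovetail bed, 90 mm wide and 385 mm long, its flat oiled top 14 mm above the bench, with a green enamel V-block (top 52 mm above the bench, 154 mm across) fixed at one end. Fixed to the bench. The bed runs along this frame's y axis; the V-block is at the -y end and its V (two upright faces at 90 degrees, smooth, so that a round thing pushed in centres itself) opens towards +y. Origin at bench level under the tub's home place
- tub_home (a point): point on the bed's top, in the V-block's V: the centre of the tub's underside lies here when the tub bears on both faces of the V. Axes as the fixture
- carriage: steel slide carriage on the bed, 110 mm across and 80 mm long; slides stiffly (about 2.5 N) along the fixture's y axis only, from its far (+y) end, where its origin is 201 mm from the fixture's, 100 mm towards the V-block, and stays where it is left. Axes as the fixture. Origin on the carriage's centre line at the bed's top. Its dark flat jaw faces -y, 52 mm from the origin, so the jaw touches the tub when the tub's centre is 116 mm from this origin
- carriage_post (a point): middle of the black upright round post on the carriage, 20 mm in diameter, 40 mm tall, its top 78 mm above the bench: the handle to slide the carriage by. A push of 15 to 20 N on it clamps the tub well
- tub: loose open round aluminium tub, about 0.6 kg, standing on the bed between the V-block and the carriage, 18 to 45 mm short of the V; the zinc collar lies in it. Foot 128 mm in diameter, wall 124 mm outside and 116 mm inside, 62 mm tall, inner floor 8 mm above the underside. Origin at the centre of its underside, z up. Four brass spring balls, at its +x, -x, +y and -y, stick 4 mm inwards through the wall 8.5 mm below the rim, their housings outwards
- tub_rim (a point): centre of the tub's mouth at the height of the rim (62 mm above its underside), axes as the tub
- lid_knob (a point): middle of the black knob (24 mm in diameter, 34 mm tall) on the loose red lid, about 0.18 kg. Lid: flange 132 mm in diameter and 6 mm thick, under it a plug 17 mm deep whose lowest 4 mm is a bead 112 mm in diameter. The lid lies on the bench right way up. This point is 17 mm above the flange's top and 40 mm above the plug's foot; z up
- lid_flange (a point): centre of the underside of the lid's flange. When the lid is seated this point coincides with the rim's centre. Set down on the tub, the lid at first rests on the spring balls with its flange about 14 mm above the rim; a straight push of about 10 N, at most 15 N, on the middle snaps its bead past the balls and the flange meets the rim
- bush0_mid (a point): bronze lap bushing, a short tube 30 mm in outer diameter, 16 mm bore, 26 mm tall, about 110 g, standing on end at the start; this point is its centre, half-way up; its z axis is the tube's axis. Two to four bushings are present; None if this one is absent
- bush1_mid (a point): bronze lap bushing, a short tube 30 mm in outer diameter, 16 mm bore, 26 mm tall, about 110 g, standing on end at the start; this point is its centre, half-way up; its z axis is the tube's axis. Two to four bushings are present; None if this one is absent
- bush2_mid (a point): bronze lap bushing, a short tube 30 mm in outer diameter, 16 mm bore, 26 mm tall, about 110 g, standing on end at the start; this point is its centre, half-way up; its z axis is the tube's axis. Two to four bushings are present; None if this one is absent
- bush3_mid (a point): bronze lap bushing, a short tube 30 mm in outer diameter, 16 mm bore, 26 mm tall, about 110 g, standing on end at the start; this point is its centre, half-way up; its z axis is the tube's axis. Two to four bushings are present; None if this one is absent
- plug_mid (a point): black steel spool land plug, 26 mm in diameter, 34 mm tall, standing; its centre. Not to be packed
- collar_mid (a point): dull zinc spacer collar, 36 mm in diameter, 22 mm bore, 16 mm tall, about 80 g, at the start left lying flat in the tub; this point is its centre, half-way up, z along its axis
- compound_jar: bystander: amber jar of lapping compound, 64 mm in diameter, 75 mm tall; origin under its centre
- ring_gauge: bystander: steel ring gauge, 68 mm in diameter, 22 mm tall; origin under its centre
- oil_tin: bystander: blue tin, 70 mm in diameter, 50 mm tall; origin under its centre
- brush: bystander: hand brush lying at the back of the bench, beyond the fixture; origin under its middle
- wrench: bystander: wrench lying at the back of the bench, beyond the fixture; origin under its middle

How it is judged:
By the outcome, as a careful person would: the job done as asked, in the order asked, and still so for the second after the job is handed in, with the robot touching nothing.
Of bush0, bush1, bush2, bush3 only 2 to 4 are there at a start; the rules pass over those that are not, and their reading is None.
At some moment in a run one of bush0, bush1, bush2, bush3, lid may be knocked a few centimetres aside while the robot is not near it.
It also fails if it takes over 210 s, if anything falls off the work surface, if the arm or the gripper's body presses on something with over 40 N, if the wrist force passes 120 N, or if a joint passes its speed limit or range.

## Robot

A 7-joint arm with a two-finger parallel gripper is mounted at the origin on the work surface. World frame = base frame: x ahead of the robot, y to its left, z up, the work surface at z = 0. Lengths are in m, angles in rad, forces in N, time in s.
With the tool pointing down it reaches from about 0.425 to 0.875 m from the base axis. Payload 8.4 kg.
Tool frame: the origin (TCP) lies on the mounting face of the last link; the fingertips stand 173 mm ahead of it and the grasp point (between the pads) lies 155 mm ahead of it; z points along the fingers, y is the line along which they close (so a half turn about z gives the same grasp; the last joint's range is limited). The gripper opens to 85 mm and grips with 20 to 120 N. Pads are 22 mm wide; open, the fingers measure 114 mm over their backs; the gripper's body (76 mm by 85 mm) begins 54 mm behind the grasp point. The pads swing forward as they close: fully open they stand 13 mm farther back than shut.
Start: joints at [1.193, 0.333, 0.04, 1.465, -0.013, 1.343, -0.059], TCP at [0.179, -0.625, 0.405] pointing down, gripper open.
Joint ranges: [-2.58, 2.58], [-0.38, 2.09], [-1.3, 1.39], [0.25, 2.4], [-1.5, 4.64], [0.08, 2.09], [-2.65, 2.65]. Speed limits (rad/s): [2.22, 2.22, 2.79, 2.79, 3.14, 3.14, 3.14].

## Interface

Orientations are given as a unit quaternion [w, x, y, z].
In Python, from cell import manip, eyes, job gives the robot as it stands. The module is installed in compiled form; this text tells all that it offers.
- The arm moves only by the shell command python3 -m pendant 'ROWS' [FORCE]. ROWS is JSON, a list of rows, each a list of 5 numbers: the shift along the tool's x, y, z in units of 0.03 m (1.0 is 0.03 m), then the turn about the tool's z in units of 5 degrees (1.0 is 5 degrees), then the opening in per cent of the stroke, from 0 (shut) to 100 (fully open). In form: [[tx, ty, tz, turn, fingers], ...]. A call has 1 to 8 rows; each row shifts and turns the commanded pose from where the row before left it, along the tool's axes as they then stand; what a row does not reach is not made up. A row lasts 1/10 s, in which the tool goes at most 50 mm and 8.59 degrees, less where a joint would pass 70% of its speed; a pose out of reach is approached as far as the arm can. A call with a number of a shift or a turn outside -1 to 1 is refused whole. A call with a gripper value outside its range is refused whole. The fingers move at their own pace and stop on an object; FORCE is the grip in N (left out, the last holds). Time passes only in rows, so rows that do not move let the fingers close. It gives the time, the measured TCP pose, the force, the opening and the grip force at its end, in the units of the state.
- manip.get_state(): the state, without advancing time (a new reading comes with each control period).
- eyes.get_image(name): name is "scene" or "top"; returns a dict with "frame" (480x640x3 uint8, red, green, blue), "z_map" (480x640 float32, m along the optical axis (not along the pixel's ray), 0 where there is no reading), "intrinsics" (3x3 intrinsics, pixels), "xyz" and "attitude" of the camera in the world. Camera axes: x right, y up, looking along -z (the intrinsics and any distortion apply to the point x, -y, -z); pixel columns grow to the right and rows downward; lengths in m; the calibration is good to about 2 mm. A picture is of the moment at which its call begins.
- job.job_done(): hands the job in; it is judged then, once.
The state is a dict: "clock": time; "joint_pos": joint angles; "joint_vel": joint speeds; "effort": joint torques, N m; "tcp_pos": TCP position; "tcp_rot": TCP orientation; "force": force on the tool from outside, world axes, zero at the start; "moment": the same for the moment, N m; "opening": opening from 0.0 (shut) to 1.0 (fully open); "finger_force": force on a finger pad.
Only numpy, scipy, OpenCV 4.12 (cv2) and the standard library are available. Lean on these libraries where they do the work, as an engineer would, in place of code of your own. Each camera call takes 0.05 s, during which the arm holds its last target. There are 200 camera calls.

## Working session

There is one attempt and no reset: what is moved stays moved. The work goes in short steps, Python scripts to look and compute and a shell command to move; the robot and the scene stay as the last step left them, time stands still between calls to the robot, and variables do not carry over. Pictures are saved under pics/ and viewed, at most 14 in all, crops included, and the job is handed in when it is done.

```bash
mkdir -p pics; ls; python3 - <<'E'
from cell import manip, eyes, job
import cv2
print(manip.get_state())
for n in("scene","top"):
    r=eyes.get_image(n); cv2.imwrite(f"pics/{n}0.png",r["frame"][:,:,::-1]); print(n,{k:v for k,v in r.items() if k not in("frame","z_map")}, (r["z_map"]>0).mean())
E
```

```text
pics
{'clock': 0.0, 'joint_pos': array([ 1.19280708,  0.33390652,  0.03988177,  1.46631773, -0.01335516,
        1.34330946, -0.05850062]), 'joint_vel': array([ 0.0002016 , -0.00018696,  0.00029379,  0.0005992 ,  0.0010075 ,
        0.00188883, -0.00043597]), 'effort': array([-1.64022726e-04, -6.58543324e+01,  1.36548869e+00, -4.05567741e+01,
        1.67033938e-02,  1.24979948e-02, -8.56263593e-08]), 'tcp_pos': array([ 0.17879921, -0.6247255 ,  0.40380125]), 'tcp_rot': array([-8.15057497e-04,  9.90301043e-01,  1.38935745e-01, -1.94848341e-04]), 'force': array([ 0.24171233,  0.10777545, -0.30898829]), 'moment': array([ 0.02601004, -0.01481377, -0.0007638 ]), 'finger_force': 0.0, 'opening': 1.0013284892645262}
scene {'intrinsics': array([[519.56530292,   0.        , 306.87329954],
       [  0.        , 519.56530292, 240.91303122],
       [  0.        ,   0.        ,   1.        ]]), 'xyz': array([1.12315825, 0.52272886, 0.88159497]), 'attitude': array([0.33463405, 0.13147547, 0.3528126 , 0.86386198])} 0.995556640625
top {'intrinsics': array([[539.7849017 ,   0.        , 308.60837681],
       [  0.        , 539.7849017 , 231.91781394],
       [  0.        ,   0.        ,   1.        ]]), 'xyz': array([ 0.4964135 , -0.01974248,  1.40322815]), 'attitude': array([-0.70208185, -0.01675061,  0.03078859,  0.71123312])} 0.9959733072916667
```

View pics/top0.png

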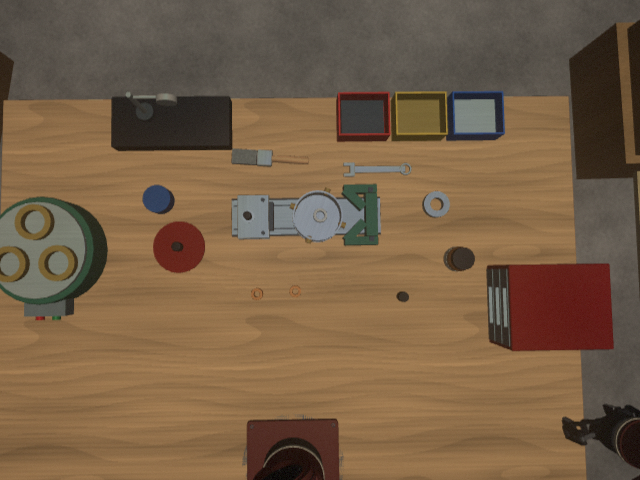

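View pics/scene0.png

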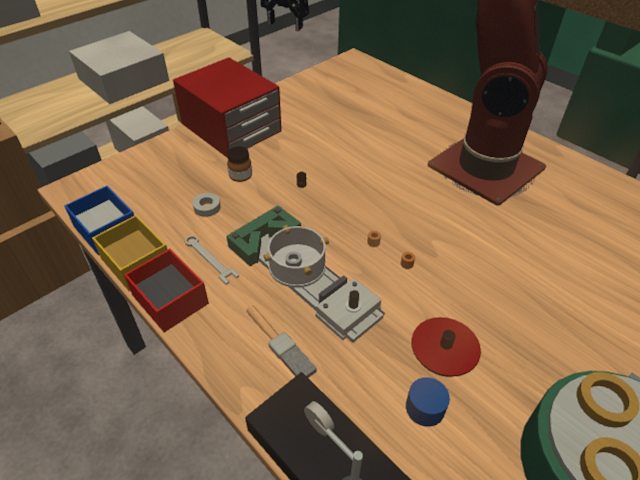

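The top view shows the carriage post near (248,216), the tub at (317,216) with the collar at (320,216), and the V-block at (362,215). The lid is at (179,247), bushings are at (257,293) and (295,290), and the plug is at (402,296). The scene view agrees: there are two bushings.

```bash
cat > h.py <<'E'
from cell import manip, eyes, job
import cv2, numpy as np
from scipy.spatial.transform import Rotation as R
def q(a): return R.from_quat([a[1],a[2],a[3],a[0]])
class V:
    def __init__(s,n):
        r=eyes.get_image(n); s.f=r["frame"]; s.z=r["z_map"]; s.K=r["intrinsics"]; s.p=r["xyz"]; s.R=q(r["attitude"]).as_matrix()
        s.hsv=cv2.cvtColor(s.f,cv2.COLOR_RGB2HSV)
        v,u=np.mgrid[:480,:640]; s.X=s.p+(s.rays(u,v)*s.z[...,None])@s.R.T
    def rays(s,u,v):
        return np.stack([(u-s.K[0,2])/s.K[0,0],-(v-s.K[1,2])/s.K[1,1],-np.ones_like(u,float)],-1)
    def cast(s,u,v,h):
        d=s.rays(np.asarray(u,float),np.asarray(v,float))@s.R.T
        return s.p+d*((h-s.p[2])/d[...,2])[...,None]
    def px(s,P):
        c=(np.asarray(P)-s.p)@s.R; return np.array([s.K[0,2]-s.K[0,0]*c[0]/c[2], s.K[1,2]+s.K[1,1]*c[1]/c[2]])
    def blobs(s,m,h,roi=None,mn=8):
        """contours of mask -> (area, world centre of enclosing circle at height h, radius m, median depth-z)"""
        m=m.astype(np.uint8)
        if roi: k=np.zeros_like(m); k[roi[1]:roi[3],roi[0]:roi[2]]=1; m=m&k
        n,l,st,c=cv2.connectedComponentsWithStats(m); o=[]
        for i in range(1,n):
            if st[i,4]<mn: continue
            vv,uu=np.nonzero(l==i); W=s.cast(uu,vv,h)[:,:2].astype(np.float32)
            (cx,cy),r=cv2.minEnclosingCircle(W)
            o.append((int(st[i,4]),c[i].round(1).tolist(),W.mean(0).round(4).tolist(),(round(cx,4),round(cy,4)),round(r,4),round(float(np.median(s.X[l==i][:,2])),4)))
        return o
def tool():
    s=manip.get_state(); r=q(s["tcp_rot"]); return s,r.as_matrix()
def go(target,h=None,yaw=None,off=0.155):
    """print shift (tool units) taking the grasp point to target xyz; yaw: wanted tool-y world direction (rad)"""
    s,M=tool(); g=s["tcp_pos"]+off*M[:,2]; d=(np.asarray(target)-g)@M/0.03
    a=np.arctan2(M[1,1],M[0,1]); print("grasp",g.round(4),"yaw_y",round(np.degrees(a),1),"tilt",(M[:,2]).round(3),"shift units",d.round(2),end=" ")
    if yaw is not None:
        t=(a-np.radians(yaw)+np.pi/2)%np.pi-np.pi/2; print("turn units",round(np.degrees(t)/5,2),end="")
    print(" j7",s["joint_pos"][6].round(2),"t",s["clock"],"F",s["force"].round(1))
E
python3 - <<'E'
from h import *
t=V("top"); h,s,v=[t.hsv[...,i].astype(int) for i in range(3)]; Z=t.X[...,2]
red=((h<6)|(h>174))&(s>150)&(v>60)
print("lid",t.blobs(red,.023,(130,200,230,290),50))
print("lidknob",t.blobs(Z>.045,.057,(160,230,200,265)))
print("bush Z>.015",t.blobs((Z>.015),.026,(235,270,320,310)))
print("plug",t.blobs((Z>.02),.034,(380,280,430,310)))
print("post",t.blobs((Z>.062),.078,(228,190,272,245)))
print("tub high",t.blobs((Z>.066),.076,(285,180,345,250)))
print("green",t.blobs((h>50)&(h<90)&(s>80),.052,(330,170,390,260)))
print("fixture",t.blobs((Z>.007),.014,(225,175,390,255)))
m=((Z>.007)).astype(np.uint8); m[:175]=0;m[255:]=0;m[:,:225]=0;m[:,390:]=0
print("collar", t.blobs((Z>.03)&(Z<.046)&(s<40),.038,(300,200,340,232)))
print(np.round(Z[214:218,292:345:2],3)); 
s2=V("scene"); h,s,v=[s2.hsv[...,i].astype(int) for i in range(3)]
print("bush",s2.blobs((h>5)&(h<20)&(s>130)&(s2.X[...,2]>.006),.026,(350,220,430,280)))
go([.5,0,.3])
big=cv2.resize(t.f[165:310,150:420],None,fx=2.9,fy=2.9,interpolation=cv2.INTER_CUBIC); cv2.imwrite("pics/crop1.png",big[:,:,::-1])
E
```

```text
lid [(1896, [178.7, 246.7], [0.5555999875068665, 0.28349998593330383], (0.5549, 0.2838), 0.0647, 0.0234)]
lidknob [(80, [175.8, 245.7], [0.5568000078201294, 0.2833000123500824], (0.5574, 0.2831), 0.0128, 0.0575)]
bush Z>.015 [(79, [294.8, 290.6], [0.44020000100135803, -0.010700000450015068], (0.4404, -0.0106), 0.0148, 0.0261), (85, [256.4, 293.2], [0.4348999857902527, 0.08669999986886978], (0.435, 0.0865), 0.0151, 0.0267)]
plug [(92, [403.0, 295.9], [0.42329999804496765, -0.28439998626708984], (0.4231, -0.2844), 0.0137, 0.0339)]
post [(56, [246.5, 214.5], [0.630299985408783, 0.10559999942779541], (0.6303, 0.1056), 0.0107, 0.0784)]
tub high [(420, [317.4, 213.8], [0.630299985408783, -0.06920000165700912], (0.6283, -0.0688), 0.0725, 0.0749)]
green []
fixture [(6972, [310.7, 215.4], [0.6327000260353088, -0.05420000106096268], (0.6367, -0.042), 0.1983, 0.0358)]
collar [(102, [319.7, 214.4], [0.6324999928474426, -0.0763000026345253], (0.6322, -0.0762), 0.018, 0.0385)]
[[0.025 0.068 0.025 0.024 0.022 0.024 0.017 0.025 0.017 0.02  0.026 0.041
  0.019 0.018 0.025 0.018 0.041 0.037 0.022 0.02
[... 201 characters left out ...]
2 0.077 0.017]
 [0.021 0.052 0.027 0.023 0.021 0.02  0.016 0.014 0.024 0.017 0.026 0.043
  0.022 0.018 0.024 0.02  0.042 0.039 0.025 0.022 0.02  0.022 0.025 0.021
  0.052 0.069 0.014]
 [0.024 0.076 0.025 0.023 0.026 0.015 0.025 0.027 0.023 0.022 0.026 0.039
  0.038 0.02  0.019 0.02  0.038 0.039 0.022 0.021 0.018 0.022 0.021 0.024
  0.055 0.072 0.016]]
bush [(162, [373.4, 237.1], [0.44859999418258667, -0.005200000014156103], (0.4485, -0.0057), 0.0237, 0.0219), (175, [407.1, 258.8], [0.4433000087738037, 0.09149999916553497], (0.443, 0.0925), 0.0226, 0.022)]
grasp [ 0.1788 -0.6247  0.2492] yaw_y -74.0 tilt [-0.     0.001 -1.   ] shift units [ 16.02 -17.07  -1.68]  j7 -0.06 t 0.2 F [0.7 1.7 0.7]
```

View pics/crop1.png

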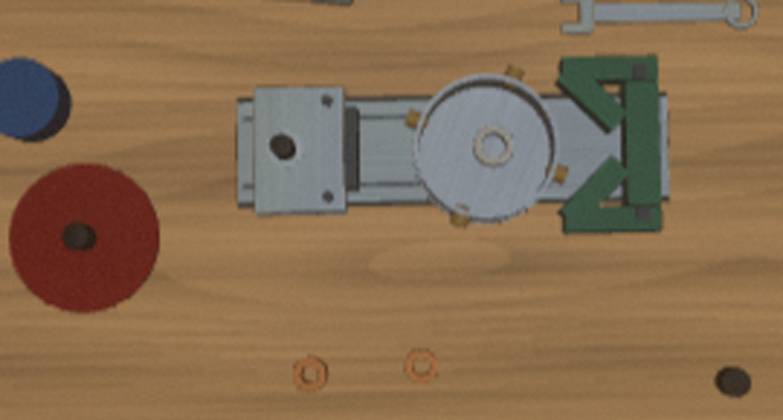

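The crop shows the bed running almost exactly along image x. The post top is at about (283,146), the tub at (487,148) and the collar at (493,146). The tub's balls are turned about 25° from the bed axes.

```bash
python3 - <<'E'
from h import *
t=V("top"); Z=t.X[...,2]
def rect(m,hh,roi):
    k=np.zeros(m.shape,bool);k[roi[1]:roi[3],roi[0]:roi[2]]=1
    vv,uu=np.nonzero(m&k); W=t.cast(uu,vv,hh)[:,:2].astype(np.float32); print(len(uu),cv2.minAreaRect(W*1000))
rect((Z>.044)&(Z<.062)&(t.hsv[...,1]>60),.052,(341,175,392,255))
rect((Z>.03)&(Z<.046),.038,(228,185,270,250))
h,s=t.hsv[...,0],t.hsv[...,1]
rect((Z>.006)&(Z<.02)&(s<60),.014,(222,190,400,245))
go([.630,.1056,.20],yaw=-90)
E
python3 -m pendant '[[1,-1,0,1,100],[1,-1,0,1,100],[1,-1,0,1,100],[1,-1,0,0,100],[1,-1,0,0,100],[1,-1,0,0,100],[1,-1,0,0,100],[1,-1,0,0,100]]' 40
python3 -m pendant '[[1,-1,0,0,100],[1,-1,0,0,100],[1,-1,0,0,100],[1,-1,0,0,100],[1,-1,0,0,100],[1,-1,0,0,100],[1,-1,0,0,100],[0,0,0,0,100]]' 40
python3 -c "
from h import *
go([.630,.1056,.20],yaw=-90)"
```

```text
1256 ((631.2805786132812, -176.20553588867188), (152.5623016357422, 86.53446960449219), 0.03248263895511627)
1284 ((631.5560302734375, 92.92546081542969), (81.00396728515625, 109.62456512451172), 89.73108673095703)
1914 ((625.9384765625, -42.238433837890625), (382.49884033203125, 119.46331787109375), 89.76660919189453)
grasp [ 0.1788 -0.6247  0.2493] yaw_y -74.0 tilt [-0.     0.001 -1.   ] shift units [ 21.16 -19.26   1.66] turn units 3.19 j7 -0.06 t 0.25 F [-0.  -0.8 -0.1]
clock: 1.05
tcp_pos: [0.3982, -0.3657, 0.4049]
tcp_rot: [0.0, 1.0, 0.008, 0.0]
force: [0.5, 0.4, -0.1]
opening: 0.998
finger_force: 0.0
clock: 1.85
tcp_pos: [0.6067, -0.1473, 0.4042]
tcp_rot: [-0.002, 1.0, 0.013, 0.001]
force: [-1.3, 0.7, 0.2]
opening: 1.001
finger_force: 0.0
grasp [ 0.6068 -0.1467  0.2492] yaw_y -88.6 tilt [ 0.001  0.004 -1.   ] shift units [ 0.98 -8.38  1.67] turn units 0.29 j7 -1.46 t 1.85 F [-1.3  0.7  0.2]
```

```bash

python3 -m pendant '[[0.5,-1,0,0.3,60],[0.5,-1,0,0,60],[0,-1,0,0,60],[0,-1,0,0,60],[0,-1,0,0,60],[0,-1,0,0,60],[0,-1,0,0,60],[0,-1,0,0,60]]' 40
python3 -m pendant '[[0,-0.4,0,0,60],[0,0,0.5,0,60],[0,0,1,0,60],[0,0,1,0,60],[0,0,0,0,60]]' 40
python3 -c "
from h import *
go([.631,.1056,.065],yaw=-90)"
```

```text
clock: 2.65
tcp_pos: [0.635, 0.0873, 0.4047]
tcp_rot: [0.0, 1.0, -0.005, -0.0]
force: [0.8, -0.0, 0.6]
opening: 0.598
finger_force: 0.0
clock: 3.15
tcp_pos: [0.6341, 0.0954, 0.3242]
tcp_rot: [0.001, 1.0, -0.006, -0.004]
force: [-0.4, 0.6, -0.0]
opening: 0.601
finger_force: 0.0
grasp [0.6328 0.0951 0.1692] yaw_y -90.7 tilt [-0.008 -0.002 -1.   ] shift units [-0.04 -0.36  3.47] turn units -0.13 j7 -1.93 t 3.15 F [-0.4  0.6 -0. ]
```

```bash

python3 -m pendant '[[0,-0.36,0,-0.1,60],[0,0,1,0,60],[0,0,1,0,60],[0,0,1,0,60],[0,0,0.4,0,60],[0,0,0,0,60]]' 40
python3 -m pendant '[[0,0,0,0,0],[0,0,0,0,0],[0,0,0,0,0],[0,0,0,0,0],[0,0,0,0,0]]' 60
python3 -c "
from h import *
go([.631,.1056,.065],yaw=-90)"
```

```text
clock: 3.75
tcp_pos: [0.6354, 0.1093, 0.2274]
tcp_rot: [0.0, 1.0, -0.0, -0.001]
force: [0.6, -0.3, -0.1]
opening: 0.598
finger_force: 0.0
clock: 4.25
tcp_pos: [0.6362, 0.1092, 0.2302]
tcp_rot: [-0.0, 1.0, -0.0, 0.002]
force: [-1.6, -1.2, 6.1]
opening: 0.209
finger_force: 58.4
grasp [0.6368 0.1092 0.0752] yaw_y -90.1 tilt [ 0.003  0.    -1.   ] shift units [-0.19  0.12  0.34] turn units -0.01 j7 -1.98 t 4.25 F [-1.6 -1.2  6.1]
```

```bash

python3 -m pendant '[[0,0.4,0.1,0,0],[0,0.5,0.1,0,0],[0,0.5,0,0,0],[0,0.4,0,0,0],[0,0.2,0,0,0],[0,0,0,0,0]]' 60
python3 -m pendant '[[0,0.2,0,0,0],[0,0.2,0,0,0],[0,0.2,0,0,0],[0,0,0,0,0]]' 60
```

```text
clock: 4.85
tcp_pos: [0.6363, 0.0502, 0.2299]
tcp_rot: [-0.0, 1.0, -0.0, 0.003]
force: [-23.2, -2.3, 53.6]
opening: 0.207
finger_force: 63.6
clock: 5.25
tcp_pos: [0.6363, 0.0327, 0.2298]
tcp_rot: [-0.0, 1.0, -0.0, 0.003]
force: [-22.3, -0.8, 53.5]
opening: 0.214
finger_force: 63.6
```

```bash

python3 -m pendant '[[-0.05,0.1,-0.1,0,0],[-0.05,0.1,-0.1,0,0],[0,0.1,0,0,0],[0,0,0,0,0]]' 60
python3 -m pendant '[[0,0.1,0,0,0],[0,0,0,0,0]]' 60
python3 -c "
from h import *
go([.631,.0246,.075],yaw=-90); t=V('top'); print(t.blobs((t.X[...,2]>.066)&(t.X[...,0]>.5),.076,(285,170,400,250)))"
```

```text
clock: 5.65
tcp_pos: [0.6352, 0.0271, 0.2304]
tcp_rot: [-0.004, 1.0, 0.002, 0.006]
force: [16.4, 15.4, -9.7]
opening: 0.209
finger_force: 62.2
clock: 5.85
tcp_pos: [0.6351, 0.0264, 0.2304]
tcp_rot: [-0.005, 1.0, 0.003, 0.006]
force: [17.5, 21.7, -10.0]
opening: 0.211
finger_force: 62.2
grasp [0.6368 0.028  0.0754] yaw_y -89.7 tilt [ 0.011  0.01  -1.   ] shift units [-0.2   0.11  0.01] turn units 0.06 j7 -1.83 t 5.85 F [ 17.5  21.7 -10. ]
[(2058, [302.5, 215.5], [0.6266000270843506, -0.03220000118017197], (0.6416, -0.0543), 0.1178, 0.4893)]
```

```bash

python3 -m pendant '[[0,0,0,0,60],[0,0,0,0,60],[0,0,0,0,60],[0,0,-1,0,60],[0,0,-1,0,60],[0,0,-1,0,60],[0,-1,-1,0,60],[0,-1,-1,0,60]]' 60
python3 -m pendant '[[-0.5,-1,-1,0,60],[-0.5,-1,0,0,60],[0,-1,0,0,60],[0,-1,0,0,60],[0,-1,0,0,60],[0,-1,0,0,60],[0,0,0,0,60]]' 60
python3 - <<'E'
from h import *
t=V("top"); Z=t.X[...,2]; ok=Z<.1
cv2.imwrite("pics/top1.png",t.f[:,:,::-1])
print("post",t.blobs(ok&(Z>.062),.078,(228,190,285,245)))
print("tub",t.blobs(ok&(Z>.066),.076,(295,180,370,250)))
print("collar", t.blobs((Z>.03)&(Z<.046)&(t.hsv[...,1]<40),.038,(310,200,350,232)))
print("bush",t.blobs(ok&(Z>.015),.026,(235,270,320,310)))
go([.631,-.115,.2],yaw=-90)
E
```

```text
clock: 6.7
tcp_pos: [0.6323, 0.0781, 0.3794]
tcp_rot: [0.0, 1.0, -0.002, 0.0]
force: [1.0, 1.1, -0.2]
opening: 0.6
finger_force: 0.0
clock: 7.4
tcp_pos: [0.601, 0.2636, 0.4079]
tcp_rot: [-0.001, 1.0, 0.002, -0.0]
force: [-0.9, -0.1, -0.2]
opening: 0.599
finger_force: 0.0
post [(56, [277.6, 214.0], [0.6305999755859375, 0.029200000688433647], (0.6304, 0.0294), 0.0104, 0.0782)]
tub [(414, [329.7, 212.5], [0.6331999897956848, -0.09960000216960907], (0.631, -0.0987), 0.0724, 0.0749)]
collar [(100, [330.8, 212.8], [0.6362000107765198, -0.1046999990940094], (0.6358, -0.1047), 0.0182, 0.0385)]
bush [(80, [295.0, 290.6], [0.44029998779296875, -0.010999999940395355], (0.4406, -0.0105), 0.015, 0.0262), (84, [256.3, 293.2], [0.4350000023841858, 0.0869000032544136], (0.435, 0.0865), 0.0151, 0.0261)]
grasp [0.6017 0.2613 0.2529] yaw_y -89.9 tilt [-0.     0.001 -1.   ] shift units [ 0.95 12.55  1.75] turn units 0.03 j7 -2.18 t 7.45 F [ 0.2 -1.  -0.3]
```

View pics/top1.png

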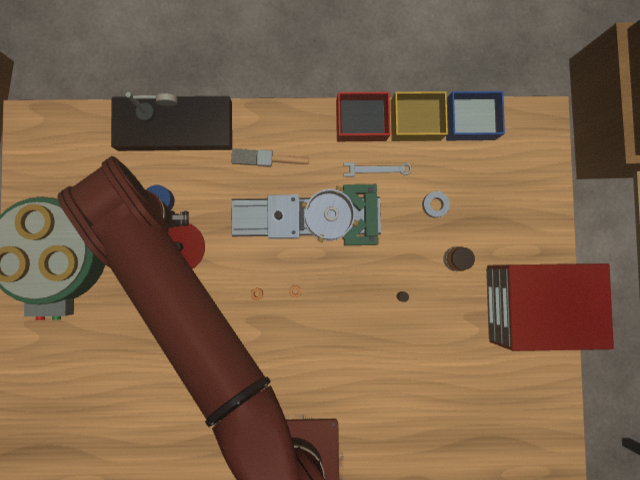

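The carriage now sits against the tub, with the post at (278,214) and the tub at (330,213). I'll check whether the tub is really seated in the V.

```bash
python3 - <<'E'
from h import *
t=V("top"); a=cv2.resize(t.f[175:255,225:390],None,fx=4.8,fy=4.8,interpolation=cv2.INTER_CUBIC)[:300]
s=V("scene"); b=cv2.resize(s.f[190:350,210:400],None,fx=3,fy=3,interpolation=cv2.INTER_CUBIC)
a=a[:, :790]
cv2.imwrite("pics/c2.png",a[:,:,::-1]);cv2.imwrite("pics/c3.png",b[:,:,::-1])
E
```

```text
(no output)
```

View pics/c2.png

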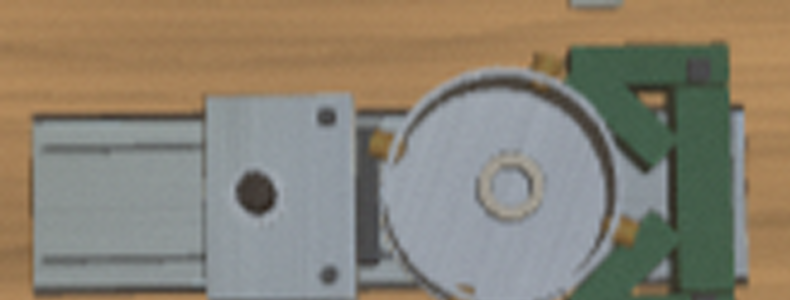

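View pics/c3.png

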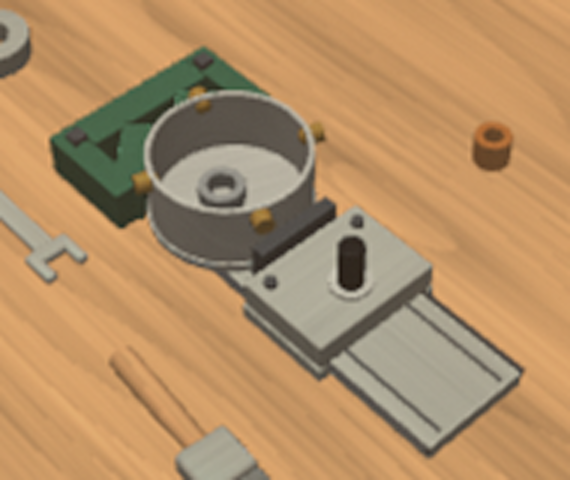

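```bash
python3 - <<'E'
from h import *
t=V("top"); Z=t.X[...,2];g=(t.hsv[...,0]>45)&(t.hsv[...,0]<95)&(t.hsv[...,1]>70)&(Z>.04)&(Z<.062)
# green V top points -> inner faces
vv,uu=np.nonzero(g); k=(uu>338)&(uu<385)&(vv>178)&(vv<250); W=t.cast(uu[k],vv[k],.052)
x0=.631
for sgn in(1,-1):
    P=[]
    for d in np.arange(.022,.06,.003):   # lateral offset slices: +y-most green point
        m=abs(sgn*(W[:,0]-x0)-d)<.0015
        if m.any(): P.append((d,W[m,1].max()))
    P=np.array(P); print(P.round(4).tolist()); 
    b=np.median(P[:,1]-P[:,0]); print("apex y",b,"home y (r64)",b+.064*2**.5)
gg=W; print("green y range",W[:,1].min(),W[:,1].max(),"x",W[:,0].min(),W[:,0].max())
# tub inner floor circle / rim outline: circle fit on rim-height pixels excluding housings
m=(Z>.068)&(Z<.085); vv,uu=np.nonzero(m);k=(uu>295)&(uu<370)&(vv>180)&(vv<250);R_=t.cast(uu[k],vv[k],.076)[:,:2]
from scipy.optimize import least_squares
f=least_squares(lambda p:np.hypot(*(R_-p[:2]).T)-p[2],[.631,-.1,.06],loss="soft_l1",f_scale=.001); print("rim",f.x)
E
```

```text
[[0.022, -0.1702], [0.025, -0.1703], [0.028, -0.1678], [0.031, -0.1628], [0.034, -0.1603], [0.037, -0.1603], [0.04, -0.1554], [0.043, -0.1529], [0.046, -0.1529], [0.049, -0.1479], [0.052, -0.148], [0.055, -0.143], [0.058, -0.1405]]
apex y -0.1959015270795818 home y (r64) -0.10539185908770371
[[0.022, -0.1744], [0.025, -0.1743], [0.028, -0.1768], [0.031, -0.1717], [0.034, -0.1616], [0.037, -0.1589], [0.04, -0.1539], [0.043, -0.1513], [0.046, -0.1538], [0.049, -0.1461], [0.052, -0.1435], [0.055, -0.141], [0.058, -0.1359]]
apex y -0.19593626273279285 home y (r64) -0.10542659474091476
green y range -0.21938152458278895 -0.1359123214724262 x 0.5549785895400298 0.7048848685844311
rim [ 0.63139683 -0.09855515  0.06040199]
```

```bash

python3 -m pendant '[[0.5,1,0,0,40],[0.5,1,0,0,40],[0,1,0,0,40],[0,1,0,0,40],[0,1,0,0,40],[0,1,0,0,40],[0,1,0,0,40],[0,0.7,0,0,40]]' 60
python3 -m pendant '[[0,0,1,0,40],[0,0,1,0,40],[0,0,0.5,0,40],[0,0,0,0,40]]' 60
python3 -c "
from h import *
go([.631,.031,.068],yaw=-90)"
```

```text
clock: 8.4
tcp_pos: [0.6321, 0.0238, 0.408]
tcp_rot: [0.001, 1.0, -0.003, 0.0]
force: [0.7, -0.5, -0.4]
opening: 0.397
finger_force: 0.0
clock: 8.8
tcp_pos: [0.6316, 0.027, 0.3306]
tcp_rot: [0.0, 1.0, -0.001, -0.002]
force: [-0.0, 0.1, 0.7]
opening: 0.403
finger_force: 0.0
grasp [0.631  0.0269 0.1756] yaw_y -90.1 tilt [-0.004 -0.001 -1.   ] shift units [ 0.01 -0.14  3.59] turn units -0.02 j7 -1.81 t 8.8 F [-0.   0.1  0.7]
```

```bash

python3 -m pendant '[[0,-0.15,1,0,40],[0,0,1,0,40],[0,0,1,0,40],[0,0,0.6,0,40],[0,0,0,0,40]]' 60
python3 -m pendant '[[0,0.1,0,0,40],[0,0.1,0,0,40],[0,0.1,0,0,40],[0,0,0,0,40]]' 60
python3 -m pendant '[[0,0.1,0,0,40],[0,0.1,0,0,40],[0,0,0,0,40]]' 60
python3 -c "
from h import *
t=V('top');Z=t.X[...,2]; print(t.blobs((Z<.1)&(Z>.066),.076,(295,180,370,250)))
go([.631,.02,.068],yaw=-90)"
```

```text
clock: 9.3
tcp_pos: [0.6319, 0.0324, 0.2235]
tcp_rot: [0.0, 1.0, -0.0, -0.001]
force: [-0.2, -0.8, 0.5]
opening: 0.4
finger_force: 0.0
clock: 9.7
tcp_pos: [0.6327, 0.0229, 0.2258]
tcp_rot: [0.0, 1.0, -0.001, 0.001]
force: [0.7, -0.1, -0.1]
opening: 0.392
finger_force: 0.0
clock: 10.0
tcp_pos: [0.6325, 0.0207, 0.2254]
tcp_rot: [-0.002, 1.0, 0.001, 0.001]
force: [-0.1, 9.5, 1.2]
opening: 0.401
finger_force: 4.5
[(323, [335.6, 212.1], [0.6341000199317932, -0.11410000175237656], (0.6319, -0.0984), 0.0726, 0.075)]
grasp [0.6327 0.0214 0.0704] yaw_y -89.9 tilt [ 0.001  0.004 -1.   ] shift units [-0.06  0.05  0.08] turn units 0.02 j7 -1.83 t 10.05 F [-0.3  9.4  0.5]
```

```bash

python3 -m pendant '[[0,0.1,0,0,40],[0,0,0,0,40]]' 60
python3 -m pendant '[[0,0.08,0,0,40],[0,0,0,0,40],[0,0,0,0,40]]' 60
python3 -c "
from h import *
s=V('scene');b=cv2.resize(s.f[190:350,210:400],None,fx=3,fy=3,interpolation=cv2.INTER_CUBIC);cv2.imwrite('pics/c4.png',b[:,:,::-1])
t=V('top');Z=t.X[...,2]; print(t.blobs((Z<.1)&(Z>.066),.076,(295,180,370,250)))
go([.631,.02,.068],yaw=-90)"
```

```text
clock: 10.25
tcp_pos: [0.6324, 0.02, 0.2254]
tcp_rot: [-0.003, 1.0, 0.002, 0.001]
force: [1.2, 16.0, -0.5]
opening: 0.399
finger_force: 7.8
clock: 10.55
tcp_pos: [0.6324, 0.0195, 0.2254]
tcp_rot: [-0.004, 1.0, 0.003, 0.001]
force: [1.7, 21.1, -0.7]
opening: 0.403
finger_force: 10.4
[(317, [336.5, 212.1], [0.6341000199317932, -0.11640000343322754], (0.6309, -0.1003), 0.0729, 0.0747)]
grasp [0.6327 0.0209 0.0704] yaw_y -89.7 tilt [ 0.002  0.009 -1.   ] shift units [-0.06  0.03  0.08] turn units 0.07 j7 -1.82 t 10.65 F [ 2.5 20.4 -1.9]
```

View pics/c4.png

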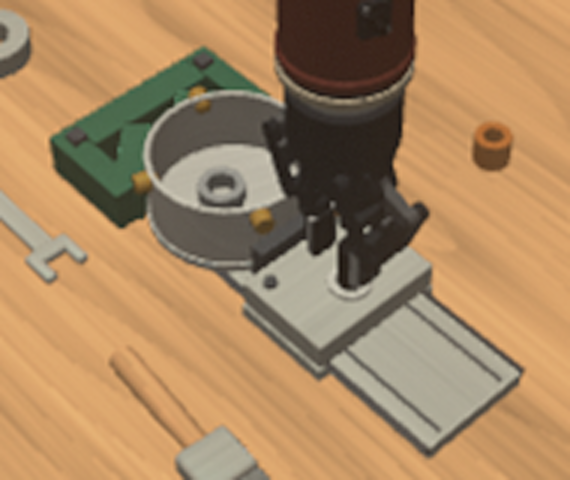

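The view shows the finger on the post and the tub against the V-block. 21 N produced no further movement. I'll back off and measure again, using colour edges and both cameras.

```bash

python3 -m pendant '[[0,-0.3,0,0,40],[0,0,-1,0,40],[0,0,-1,0,40],[0,0,-1,0,40],[0,-1,-1,0,40],[0,-1,-1,0,40],[0,-1,0,0,40],[0,-1,0,0,40]]' 60 | head -2
python3 -m pendant '[[0,-1,0,0,40],[0,-1,0,0,40],[0,-1,0,0,40],[0,0,0,0,40]]' 60 | head -2
python3 - <<'E'
from h import *
from scipy.optimize import least_squares
for n in("top","scene"):
    t=V(n); X=t.X; Z=X[...,2]; hsv=t.hsv.astype(int)
    near=lambda a,b,c,d:(X[...,0]>a)&(X[...,0]<b)&(X[...,1]>c)&(X[...,1]<d)
    m=near(.54,.72,-.18,-.02)&(Z>.069)&(Z<.083); vv,uu=np.nonzero(m); W=t.cast(uu,vv,.076)[:,:2]
    f=least_squares(lambda p:np.hypot(*(W-p[:2]).T)-p[2],[.631,-.1,.06],loss="soft_l1",f_scale=.001); print(n,"rim",f.x.round(4),len(uu))
    m=near(.6,.66,0,.06)&(Z>.074)&(Z<.082); vv,uu=np.nonzero(m); W=t.cast(uu,vv,.078)[:,:2]; print("post",W.mean(0).round(4),np.ptp(W,0).round(4))
    m=near(.56,.70,-.04,.08)&(Z>.032)&(Z<.044); vv,uu=np.nonzero(m); W=t.cast(uu,vv,.038)[:,:2].astype(np.float32); print("carr",cv2.minAreaRect(W*1000))
    g=(hsv[...,0]>40)&(hsv[...,0]<100)&(hsv[...,1]>55)&near(.53,.73,-.24,-.1)&(Z>.046); vv,uu=np.nonzero(g); W=t.cast(uu,vv,.052)
    print("green y",W[:,1].min(),W[:,1].max(),"x",W[:,0].min(),W[:,0].max())
    # face pixels: fit |x-x0| = (y-apex) from slices
    for sg in(1,-1):
        P=[(d,W[abs(sg*(W[:,0]-.631)-d)<.0015,1]) for d in np.arange(.03,.06,.003)]
        print(sg,np.round([w.max()-d for d,w in P if len(w)],4))
E
```

```text
clock: 11.45
tcp_pos: [0.6325, 0.1423, 0.3764]
clock: 11.85
tcp_pos: [0.6309, 0.2365, 0.3747]
top rim [ 0.6315 -0.0987  0.0605] 385
post [0.6314 0.0283] [0.0174 0.0173]
carr ((631.6259155273438, 9.042316436767578), (110.71912384033203, 94.88710021972656), 1.0967214107513428)
green y -0.21954926016180243 -0.1354351380352354 x 0.5549465467965119 0.706711112945512
1 [-0.1928 -0.1933 -0.1938 -0.1943 -0.1924 -0.1954 -0.1959 -0.1939 -0.1944
 -0.1924]
-1 [-0.1916 -0.192  -0.1925 -0.1903 -0.1908 -0.1912 -0.1942 -0.1946 -0.19
 -0.1929]
scene rim [ 0.6343 -0.0965  0.0604] 547
post [0.6327 0.0295] [0.0187 0.0205]
carr ((633.9771728515625, 13.335800170898438), (96.07402801513672, 112.80183410644531), 89.82408142089844)
green y -0.2164622175517652 -0.13413503937318227 x 0.5587219504536909 0.7115162950749032
1 [-0.1962 -0.1943 -0.1948 -0.1929 -0.1935 -0.1916 -0.1922 -0.1958 -0.2003
 -0.2024]
-1 [-0.2163 -0.2219 -0.2259 -0.2274 -0.2314 -0.2328 -0.2369 -0.2225 -0.2224
 -0.2222]
```

```bash

python3 -m pendant '[[0,1,0,0,65],[0,1,0,0,65],[0,1,0,0,65],[0,1,0,0,65],[0,1,0,0,65],[0,1,0,0,65],[0,1,0,0,65],[0,1,0,0,65]]' 40 | head -2
python3 -m pendant '[[0,1,0,0,65],[0,1,0,0,65],[0,1,0,0,65],[0.2,0.4,0,0,65],[0,0,1,0,65],[0,0,1,0,65],[0,0,0,0,65]]' 40
python3 -c "
from h import *
go([.636,-.1047,.043],yaw=-90)"
```

```text
clock: 12.75
tcp_pos: [0.6319, -0.0118, 0.3749]
clock: 13.45
tcp_pos: [0.6369, -0.1112, 0.3105]
tcp_rot: [-0.001, 1.0, -0.001, -0.003]
force: [-0.5, 0.1, -0.8]
opening: 0.648
finger_force: 0.0
grasp [ 0.6358 -0.111   0.1555] yaw_y -90.1 tilt [-0.007  0.001 -1.   ] shift units [ 0.03 -0.21  3.75] turn units -0.02 j7 -1.59 t 13.45 F [-0.5  0.1 -0.8]
```

```bash

python3 -m pendant '[[0,-0.2,1,0,65],[0,0,1,0,65],[0,0,1,0,65],[0,0,0.5,0,65],[0,0,0,0,65]]' 40
python3 -c "
from h import *
go([.636,-.1047,.043],yaw=-90)"
```

```text
clock: 13.95
tcp_pos: [0.6379, -0.1047, 0.2086]
tcp_rot: [-0.0, 1.0, -0.0, -0.001]
force: [0.1, -0.8, 0.4]
opening: 0.646
finger_force: 0.0
grasp [ 0.6375 -0.1046  0.0536] yaw_y -90.0 tilt [-0.003  0.    -1.   ] shift units [-0.05  0.    0.36] turn units -0.01 j7 -1.63 t 13.95 F [ 0.1 -0.8  0.4]
```

```bash

python3 -m pendant '[[-0.05,0,0.3,0,65],[0,0,0.1,0,65],[0,0,0,0,65],[0,0,0,0,20],[0,0,0,0,20],[0,0,0,0,20],[0,0,0,0,20]]' 30
python3 -c "
from h import *
go([.636,-.1047,.043],yaw=-90)"
```

```text
clock: 14.65
tcp_pos: [0.6383, -0.1051, 0.2014]
tcp_rot: [0.001, 1.0, -0.001, 0.003]
force: [-1.5, -1.1, 13.3]
opening: 0.402
finger_force: 28.7
grasp [ 0.6392 -0.1053  0.0464] yaw_y -90.1 tilt [ 0.006 -0.001 -1.   ] shift units [-0.11 -0.02  0.11] turn units -0.01 j7 -1.63 t 14.65 F [-1.5 -1.1 13.3]
```

```bash

python3 -m pendant '[[0,0,-0.5,0,20],[0,0,-1,0,20],[0,0,-1,0,20],[0,0,-1,0,20],[0,0,0,0,20],[-1,0.4,0,0,20],[-1,0.5,0,0,20],[-1,0.5,0,0,20]]' 30
python3 -m pendant '[[-1,0.4,0,0,20],[-1,0,0,0,20],[-0.3,0,0,0,20],[0,0,1,0,20],[0,0,0.5,0,20],[0,0,0,0,20]]' 30
python3 -c "
from h import *
go([.478,-.16,.026],yaw=-90)"
```

```text
clock: 15.45
tcp_pos: [0.5456, -0.1467, 0.3032]
tcp_rot: [0.0, 1.0, 0.0, 0.0]
force: [-0.1, -0.8, -0.9]
opening: 0.401
finger_force: 30.2
clock: 16.05
tcp_pos: [0.4772, -0.1581, 0.2564]
tcp_rot: [-0.001, 1.0, 0.0, -0.001]
force: [-0.4, 0.6, -0.7]
opening: 0.405
finger_force: 30.2
grasp [ 0.4768 -0.1579  0.1014] yaw_y -90.0 tilt [-0.003  0.001 -1.   ] shift units [0.05 0.07 2.51] turn units 0.0 j7 -1.41 t 16.05 F [-0.4  0.6 -0.7]
```

```bash

python3 -m pendant '[[0,0,1,0,20],[0,0,0.9,0,20],[0,0,0.3,0,20],[0,0,0.1,0,20],[0,0,0,0,20]]' 30
python3 -c "
from h import *
go([.478,-.16,.0245],yaw=-90)"
```

```text
clock: 16.55
tcp_pos: [0.4784, -0.1585, 0.1896]
tcp_rot: [0.0, 1.0, -0.0, 0.0]
force: [0.0, 0.1, -0.4]
opening: 0.402
finger_force: 30.2
grasp [ 0.4785 -0.1585  0.0346] yaw_y -90.0 tilt [ 0.001 -0.    -1.   ] shift units [-0.02  0.05  0.34] turn units -0.0 j7 -1.45 t 16.55 F [ 0.   0.1 -0.4]
```

```bash

python3 -m pendant '[[0,0,0.2,0,20],[0,0,0.1,0,20],[0,0,0,0,20]]' 30
python3 -m pendant '[[0,0,0.1,0,20],[0,0,0,0,20]]' 30
python3 -c "
from h import *
go([.478,-.16,.0245],yaw=-90)"
```

```text
clock: 16.85
tcp_pos: [0.4777, -0.1585, 0.1797]
tcp_rot: [0.0, 1.0, -0.0, 0.0]
force: [0.9, -0.4, -1.4]
opening: 0.402
finger_force: 30.2
clock: 17.05
tcp_pos: [0.4786, -0.1584, 0.1784]
tcp_rot: [0.0, 1.0, -0.0, 0.001]
force: [-3.9, 1.4, 14.5]
opening: 0.404
finger_force: 33.6
grasp [ 0.4789 -0.1586  0.0234] yaw_y -90.0 tilt [ 0.002 -0.001 -1.   ] shift units [-0.03  0.05 -0.04] turn units -0.0 j7 -1.46 t 17.05 F [-3.9  1.4 14.5]
```

```bash

python3 -m pendant '[[0,0,0,0,65],[0,0,0,0,65],[0,0,0,0,65],[0,0,-1,0,65],[0,0,-1,0,65],[0,0,-1,0,65],[0,0,-1,0,65],[0,0,-1,0,65]]' 30
python3 -c "
from h import *
for n in('top','scene'):
    t=V(n);X=t.X;Z=X[...,2]; b=(t.hsv[...,0]>4)&(t.hsv[...,0]<20)
    m=(X[...,0]>.36)&(X[...,0]<.54)&(X[...,1]>-.24)&(X[...,1]<.2)&(Z<.1)
    print(n,t.blobs(m&(Z>.009)&(Z<.022),.016),t.blobs(m&(Z>.0222)&(Z<.04),.026))
    cv2.imwrite(f'pics/{n}2.png',t.f[:,:,::-1])
go([.4405,-.0108,.1],yaw=-90)"
```

```text
clock: 17.85
tcp_pos: [0.4775, -0.1585, 0.3278]
tcp_rot: [-0.0, 1.0, -0.0, -0.0]
force: [0.8, -0.1, -0.7]
opening: 0.652
finger_force: 0.0
top [] [(71, [294.8, 290.7], [0.4399000108242035, -0.010700000450015068], (0.44, -0.0105), 0.0147, 0.0267), (76, [256.3, 293.3], [0.43479999899864197, 0.08699999749660492], (0.4348, 0.0867), 0.0149, 0.0258)]
scene [(110, [319.5, 213.5], [0.47769999504089355, -0.15600000321865082], (0.4786, -0.1548), 0.0219, 0.0144), (20, [373.7, 234.6], [0.4341999888420105, -0.016300000250339508], (0.4343, -0.0162), 0.0067, 0.0178), (53, [372.7, 240.5], [0.4499000012874603, -0.004900000058114529], (0.446, -0.0077), 0.015, 0.0161), (22, [407.9, 256.1], [0.42800000309944153, 0.08240000158548355], (0.4283, 0.0816), 0.0089, 0.0174), (46, [406.8, 262.6], [0.4447000026702881, 0.09350000321865082], (0.441, 0.0901), 0.0147, 0.0149)] [(71, [373.4, 234.7], [0.44279998540878296, -0.010300000198185444], (0.4424, -0.0105), 0.016, 0.0253), (87, [407.6, 256.6], [0.4375, 0.08799999952316284], (0.438, 0.0877), 0.0162, 0.0248)]
grasp [ 0.4799 -0.1591  0.1758] yaw_y -90.0 tilt [ 0.006 -0.002 -1.   ] shift units [-1.33 -4.95  2.51] turn units -0.01 j7 -1.38 t 17.95 F [ 1.1 -1.1  0.2]
```

View pics/scene2.png

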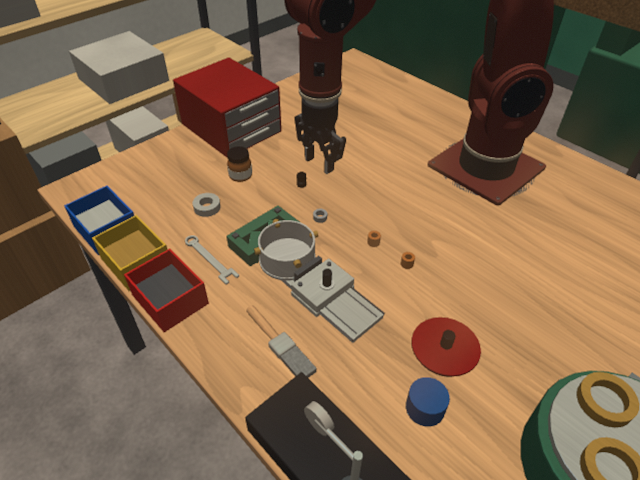

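The collar lies flat at (320,214) in the scene view, clear of the tub. Both bushings are still standing at (373,237) and (407,260).

```bash

python3 -m pendant '[[-0.5,-1,0,0,65],[-0.8,-1,0,0,65],[0,-1,0,0,65],[0,-1,0,0,65],[0,-0.95,0,0,65],[0,0,1,0,65],[0,0,1,0,65],[0,0,0,0,65]]' 30
python3 -c "
from h import *
go([.4405,-.0108,.030],yaw=-90)"
```

```text
clock: 18.75
tcp_pos: [0.437, -0.01, 0.2633]
tcp_rot: [-0.0, 1.0, 0.0, -0.003]
force: [-0.5, -0.0, 0.4]
opening: 0.649
finger_force: 0.0
grasp [ 0.436  -0.0099  0.1083] yaw_y -90.0 tilt [-0.007  0.001 -1.   ] shift units [0.17 0.03 2.61] turn units 0.0 j7 -1.68 t 18.75 F [-0.5 -0.   0.4]
```

```bash

python3 -m pendant '[[0.1,0,1,0,65],[0,0,1,0,65],[0,0,0.4,0,65],[0,0,0.2,0,65],[0,0,0,0,65]]' 30
python3 -m pendant '[[0,0,0.1,0,65],[0,0,0,0,20],[0,0,0,0,20],[0,0,0,0,20],[0,0,0,0,20]]' 30
python3 -c "
from h import *
go([.4405,-.0108,.030],yaw=-90)"
```

```text
clock: 19.25
tcp_pos: [0.442, -0.0101, 0.1891]
tcp_rot: [-0.0, 1.0, -0.0, -0.0]
force: [0.2, -0.3, -0.1]
opening: 0.649
finger_force: 0.0
clock: 19.75
tcp_pos: [0.4422, -0.01, 0.1866]
tcp_rot: [0.0, 1.0, -0.0, 0.001]
force: [-1.7, -0.0, 6.3]
opening: 0.336
finger_force: 29.2
grasp [ 0.4423 -0.01    0.0316] yaw_y -90.0 tilt [ 0.001 -0.    -1.   ] shift units [-0.06  0.03  0.05] turn units -0.01 j7 -1.77 t 19.75 F [-1.7 -0.   6.3]
```

```bash

python3 -m pendant '[[0,0,-1,0,20],[0,0,-1,0,20],[0,0,-1,0,20],[0,0,-1,0,20],[1,0.5,-0.6,0,20],[1,0.5,0,0,20],[1,0.5,0,0,20],[1,0.5,0,0,20]]' 30
python3 -m pendant '[[1,0.5,0,0,20],[0.5,0.45,0,0,20],[0,0,0,0,20],[0,0,0,0,20]]' 30
python3 -c "
from h import *
go([.608,-.0987,.0545],yaw=-90)"
```

```text
clock: 20.55
tcp_pos: [0.5628, -0.0708, 0.3243]
tcp_rot: [0.0, 1.0, -0.0, 0.0]
force: [0.6, 0.7, -0.9]
opening: 0.336
finger_force: 30.1
clock: 20.95
tcp_pos: [0.6066, -0.0985, 0.3235]
tcp_rot: [-0.0, 1.0, -0.0, -0.0]
force: [0.3, 1.2, -0.6]
opening: 0.331
finger_force: 30.1
grasp [ 0.6065 -0.0985  0.1685] yaw_y -90.0 tilt [-0.001  0.001 -1.   ] shift units [0.05 0.01 3.8 ] turn units -0.01 j7 -1.61 t 20.95 F [ 0.3  1.2 -0.6]
```

```bash

python3 -m pendant '[[0,0,1,0,20],[0,0,1,0,20],[0,0,1,0,20],[0,0,0.4,0,20],[0,0,0.2,0,20],[0,0,0,0,20]]' 30
python3 -m pendant '[[0,0,0.1,0,20],[0,0,0,0,20]]' 30
```

```text
clock: 21.55
tcp_pos: [0.6067, -0.0983, 0.2161]
tcp_rot: [-0.0, 1.0, -0.0, 0.0]
force: [0.4, 0.6, -1.4]
opening: 0.334
finger_force: 30.1
clock: 21.75
tcp_pos: [0.6071, -0.0986, 0.2137]
tcp_rot: [0.0, 1.0, -0.0, 0.001]
force: [0.6, 0.0, -1.0]
opening: 0.331
finger_force: 30.1
```

```bash

python3 -m pendant '[[0,0,0.1,0,20],[0,0,0.05,0,20],[0,0,0,0,20]]' 30
python3 -m pendant '[[0,0,0.05,0,20],[0,0,0,0,20]]' 30
```

```text
clock: 22.05
tcp_pos: [0.6069, -0.0986, 0.2087]
tcp_rot: [0.0, 1.0, -0.0, 0.0]
force: [-1.4, -0.5, 3.0]
opening: 0.334
finger_force: 30.5
clock: 22.25
tcp_pos: [0.607, -0.0986, 0.2086]
tcp_rot: [0.0, 1.0, -0.0, 0.0]
force: [-8.0, -0.9, 16.6]
opening: 0.336
finger_force: 31.8
```

```bash

python3 -m pendant '[[0,0,0,0,50],[0,0,0,0,50],[0,0,0,0,50],[0,0,-1,0,50],[0,0,-1,0,50],[0,0,-1,0,50],[-0.5,-1,-1,0,50],[-1,-1,0,0,50]]' 30
python3 -m pendant '[[-1,-1,0,0,65],[-1,-1,0,0,65],[-1,-1,0,0,65],[-1,-1,0,0,65],[-0.2,0,0,0,65],[0,0,0,0,65],[0,0,0,0,65]]' 30
python3 -c "
from h import *
t=V('top');X=t.X;Z=X[...,2]
m=(X[...,0]>.36)&(X[...,0]<.54)&(X[...,1]>-.3)&(X[...,1]<.3)&(Z<.1)
print(t.blobs(m&(Z>.009)&(Z<.045),.026))
m=(X[...,0]>.57)&(X[...,0]<.69)&(X[...,1]>-.16)&(X[...,1]<-.04)
print(t.blobs(m&(Z>.036)&(Z<.058)&(t.hsv[...,1]>90),.048))
go([.4355,.087,.030],yaw=-90)"
```

```text
clock: 23.05
tcp_pos: [0.5636, -0.0381, 0.3307]
tcp_rot: [-0.0, 1.0, -0.001, 0.004]
force: [0.9, 1.9, 0.9]
opening: 0.499
finger_force: 0.0
clock: 23.75
tcp_pos: [0.4365, 0.0807, 0.3269]
tcp_rot: [0.0, 1.0, -0.001, 0.0]
force: [0.2, -0.2, 0.2]
opening: 0.652
finger_force: 0.0
[(478, [185.5, 261.0], [0.5189999938011169, 0.26579999923706055], (0.5169, 0.2596), 0.044, 0.0234), (95, [352.1, 276.0], [0.47510001063346863, -0.15700000524520874], (0.4752, -0.1569), 0.0181, 0.0164), (100, [402.6, 295.8], [0.4230000078678131, -0.2849000096321106], (0.4227, -0.2846), 0.015, 0.0332)]
[(70, [329.0, 225.0], [0.6043000221252441, -0.09889999777078629], (0.604, -0.0985), 0.0143, 0.0478)]
grasp [0.4367 0.0806 0.1718] yaw_y -90.1 tilt [ 0.  0. -1.] shift units [-0.04 -0.21  4.73] turn units -0.02 j7 -1.85 t 23.8 F [ 0.2 -0.3  0.2]
```

```bash

python3 -c "
from h import *
t=V('scene');X=t.X;Z=X[...,2]
m=(X[...,0]>.36)&(X[...,0]<.54)&(X[...,1]>-.1)&(X[...,1]<.25)
print(t.blobs(m&(Z>.0222)&(Z<.04),.026))"
python3 -m pendant '[[0,-0.2,1,0,65],[0,0,1,0,65],[0,0,0,0,65]]' 30
python3 -c "
from h import *
go([.4355,.087,.030],yaw=-90)"
```

```text
[(81, [407.5, 256.3], [0.43709999322891235, 0.08739999681711197], (0.4382, 0.0877), 0.0163, 0.0247), (66, [437.0, 320.6], [0.5278000235557556, 0.24009999632835388], (0.5244, 0.2394), 0.0194, 0.023)]
clock: 24.15
tcp_pos: [0.435, 0.0865, 0.2636]
tcp_rot: [-0.0, 1.0, -0.001, -0.003]
force: [0.2, -0.2, -0.2]
opening: 0.653
finger_force: 0.0
grasp [0.434  0.0865 0.1086] yaw_y -90.1 tilt [-0.006  0.    -1.   ] shift units [ 0.07 -0.01  2.62] turn units -0.02 j7 -1.92 t 24.15 F [ 0.2 -0.2 -0.2]
```

```bash

python3 -m pendant '[[0.05,0,1,0,65],[0,0,1,0,65],[0,0,0.4,0,65],[0,0,0.3,0,65],[0,0,0,0,65]]' 30
python3 -m pendant '[[0,0,0,0,20],[0,0,0,0,20],[0,0,0,0,20],[0,0,0,0,20],[0,0,0,0,20]]' 30
python3 -m pendant '[[0,0,-1,0,20],[0,0,-1,0,20],[0,0,-1,0,20],[0,0,-1,0,20],[0.9,1,-0.6,0,20],[1,1,0,0,20],[1,1,0,0,20],[1,1,0,0,20]]' 30
python3 -m pendant '[[1,1,0,0,20],[1,1,0,0,20],[1,0.2,0,0,20],[0.5,0,0,0,20],[0,0,0,0,20]]' 30
python3 -c "
from h import *
go([.656,-.0987,.0545],yaw=-90)"
```

```text
clock: 24.65
tcp_pos: [0.4376, 0.0873, 0.1858]
tcp_rot: [-0.0, 1.0, -0.0, -0.0]
force: [0.0, 0.6, 0.3]
opening: 0.653
finger_force: 0.0
clock: 25.15
tcp_pos: [0.438, 0.0877, 0.187]
tcp_rot: [0.0, 1.0, -0.0, 0.001]
force: [-0.7, 0.4, 4.2]
opening: 0.336
finger_force: 29.2
clock: 25.95
tcp_pos: [0.5553, -0.0339, 0.3249]
tcp_rot: [0.0, 1.0, -0.0, 0.001]
force: [-0.4, 1.0, -1.5]
opening: 0.333
finger_force: 30.1
clock: 26.45
tcp_pos: [0.6605, -0.0988, 0.3238]
tcp_rot: [-0.001, 1.0, -0.0, 0.0]
force: [0.4, 0.5, -0.8]
opening: 0.336
finger_force: 30.1
grasp [ 0.6607 -0.0987  0.1688] yaw_y -90.0 tilt [ 0.001  0.001 -1.   ] shift units [-0.16  0.01  3.81] turn units -0.01 j7 -1.64 t 26.45 F [ 0.4  0.5 -0.8]
```

```bash

python3 -m pendant '[[-0.16,0,1,0,20],[0,0,1,0,20],[0,0,1,0,20],[0,0,0.4,0,20],[0,0,0.3,0,20],[0,0,0,0,20]]' 30
python3 -m pendant '[[0,0,0.1,0,20],[0,0,0.05,0,20],[0,0,0,0,20]]' 30
```

```text
clock: 27.05
tcp_pos: [0.6543, -0.0986, 0.2128]
tcp_rot: [-0.0, 1.0, -0.0, -0.0]
force: [-0.4, -0.9, -0.7]
opening: 0.334
finger_force: 30.1
clock: 27.35
tcp_pos: [0.6549, -0.0986, 0.2092]
tcp_rot: [0.0, 1.0, -0.0, 0.001]
force: [-0.5, 0.6, 0.1]
opening: 0.337
finger_force: 30.4
```

```bash

python3 -m pendant '[[0,0,0.05,0,20],[0,0,0,0,20],[0,0,0,0,50],[0,0,0,0,50],[0,0,0,0,50],[0,0,-1,0,50],[0,0,-1,0,50],[0,0,-1,0,50]]' 30
python3 -m pendant '[[0,0,-1,0,50],[0,0,-1,0,50],[-1,-1,0,0,50],[-1,-1,0,0,50],[-1,-1,0,0,50],[0,-1,0,0,50],[0,-1,0,0,50],[0,0,0,0,50]]' 30
python3 - <<'E'
from h import *
from scipy.optimize import least_squares
t=V('top');X=t.X;Z=X[...,2];h,s,v=[t.hsv[...,i].astype(int) for i in range(3)]
m=(X[...,0]>.57)&(X[...,0]<.69)&(X[...,1]>-.16)&(X[...,1]<-.04)
print("bush",t.blobs(m&(Z>.036)&(Z<.058)&(s>90),.048))
for n in("top","scene"):
    t=V(n); X=t.X; Z=X[...,2]; h,s,v=[t.hsv[...,i].astype(int) for i in range(3)]
    m=(X[...,0]>.54)&(X[...,0]<.72)&(X[...,1]>-.18)&(X[...,1]<-.02)&(Z>.069)&(Z<.083); vv,uu=np.nonzero(m); W=t.cast(uu,vv,.076)[:,:2]
    f=least_squares(lambda p:np.hypot(*(W-p[:2]).T)-p[2],[.631,-.1,.06],loss="soft_l1",f_scale=.001); print(n,"rim",f.x.round(4))
    m=(X[...,0]>.35)&(X[...,0]<.75)&(X[...,1]>.14)&(X[...,1]<.42)
    red=((h<6)|(h>174))&(s>150)&(v>50)
    print("lid",t.blobs(m&red&(Z<.04),.023,None,100)); print("knob",t.blobs(m&(Z>.052)&(Z<.063),.057,None,20))
go([.5565,.2833,.2],yaw=-90)
E
```

```text
clock: 28.15
tcp_pos: [0.6543, -0.0986, 0.2974]
tcp_rot: [-0.0, 1.0, -0.0, -0.0]
force: [0.6, 0.2, 0.1]
opening: 0.505
finger_force: 0.0
clock: 28.95
tcp_pos: [0.5638, 0.0563, 0.3572]
tcp_rot: [-0.001, 1.0, 0.003, 0.0]
force: [-0.5, 0.4, 0.1]
opening: 0.5
finger_force: 0.0
bush [(74, [345.9, 216.6], [0.6251000165939331, -0.1420000046491623], (0.6251, -0.1418), 0.0148, 0.0475), (70, [329.0, 225.1], [0.6039999723434448, -0.09889999777078629], (0.6036, -0.099), 0.0145, 0.0485)]
top rim [ 0.6315 -0.0986  0.0605]
lid [(1890, [178.8, 246.7], [0.5555999875068665, 0.2831999957561493], (0.5559, 0.2838), 0.065, 0.0234)]
knob [(48, [160.1, 200.2], [0.670799970626831, 0.32269999384880066], (0.6692, 0.3217), 0.0213, 0.0536), (67, [175.7, 245.7], [0.5566999912261963, 0.28349998593330383], (0.5562, 0.2839), 0.0124, 0.0569)]
scene rim [ 0.6345 -0.0965  0.0604]
lid [(2834, [445.5, 347.0], [0.5623999834060669, 0.2879999876022339], (0.5596, 0.2862), 0.0656, 0.0222)]
knob [(114, [448.3, 334.9], [0.5598999857902527, 0.2849999964237213], (0.56, 0.2843), 0.0132, 0.0558)]
grasp [0.5646 0.0507 0.2015] yaw_y -90.0 tilt [-0. -0. -1.] shift units [-0.28 -7.75  0.05] turn units -0.01 j7 -1.85 t 29.1 F [ 0.1 -1.  -0.8]
```

Both bushings stand in the tub. The second has moved to (.625,-.142), against the wall, but its height is fine. Next is the lid.

```bash

python3 -m pendant '[[-0.28,-1,0,0,65],[0,-1,0,0,65],[0,-1,0,0,65],[0,-1,0,0,65],[0,-1,0,0,65],[0,-1,0,0,65],[0,-1,0,0,65],[0,-0.7,0,0,65]]' 40|head -2
python3 -m pendant '[[0,0,1,0,65],[0,0,1,0,65],[0,0,1,0,65],[0,0,0,0,65]]' 40
python3 -c "
from h import *
go([.5565,.2838,.046],yaw=-90)"
```

```text
clock: 29.9
tcp_pos: [0.5567, 0.283, 0.3564]
clock: 30.3
tcp_pos: [0.5559, 0.2799, 0.2622]
tcp_rot: [0.002, 1.0, -0.001, -0.003]
force: [-0.9, 0.2, -0.6]
opening: 0.648
finger_force: 0.0
grasp [0.5549 0.2793 0.1073] yaw_y -90.1 tilt [-0.006 -0.004 -1.   ] shift units [ 0.07 -0.16  2.04] turn units -0.03 j7 -2.33 t 30.3 F [-0.9  0.2 -0.6]
```

```bash

python3 -m pendant '[[0.05,-0.12,0.8,0,65],[0,0,0.8,0,65],[0,0,0.2,0,65],[0,0,0,0,65]]' 40
python3 -c "
from h import *
go([.5575,.2838,.046],yaw=-90)"
```

```text
clock: 30.7
tcp_pos: [0.5582, 0.2854, 0.213]
tcp_rot: [0.0, 1.0, -0.001, -0.0]
force: [-0.4, -0.7, 0.3]
opening: 0.652
finger_force: 0.0
grasp [0.5581 0.2853 0.058 ] yaw_y -90.1 tilt [-0.001 -0.    -1.   ] shift units [-0.02  0.05  0.4 ] turn units -0.02 j7 -2.37 t 30.7 F [-0.4 -0.7  0.3]
```

```bash

python3 -m pendant '[[0,0,0.3,0,65],[0,0,0.1,0,65],[0,0,0,0,65]]' 60
python3 -m pendant '[[0,0,0,0,0],[0,0,0,0,0],[0,0,0,0,0],[0,0,0,0,0],[0,0,0,0,0]]' 60
python3 -c "
from h import *
go([.5575,.2838,.046],yaw=-90)"
```

```text
clock: 31.0
tcp_pos: [0.5578, 0.2859, 0.2009]
tcp_rot: [0.0, 1.0, -0.0, 0.0]
force: [0.7, -0.3, 0.1]
opening: 0.651
finger_force: 0.0
clock: 31.5
tcp_pos: [0.5579, 0.2862, 0.2014]
tcp_rot: [-0.0, 1.0, -0.0, 0.0]
force: [-0.9, -0.6, 6.3]
opening: 0.262
finger_force: 58.7
grasp [0.5581 0.2862 0.0464] yaw_y -90.0 tilt [ 0.001  0.    -1.   ] shift units [-0.02  0.08  0.01] turn units -0.01 j7 -2.38 t 31.5 F [-0.9 -0.6  6.3]
```

```bash

python3 -m pendant '[[0,0,-0.5,0,0],[0,0,-1,0,0],[0,0,-1,0,0],[0,0,-1,0,0],[0,0,-1,0,0],[0.5,0.8,0,0,0],[0.5,1,0,0,0],[0.5,1,0,0,0]]' 60 | head -2
python3 -m pendant '[[0.5,1,0,0,0],[0.5,1,0,0,0],[0,1,0,0,0],[0,1,0,0,0],[0,1,0,0,0],[0,1,0,0,0],[0,1,0,0,0],[0,1,0,0,0]]' 60 | head -2
python3 -m pendant '[[0,1,0,0,0],[0,0.7,0,0,0],[0,0,0,0,0],[0,0,0,0,0]]' 60
python3 -c "
from h import *
go([.633,-.0986,.155],yaw=-90)"
```

```text
clock: 32.3
tcp_pos: [0.6028, 0.2014, 0.3368]
clock: 33.1
tcp_pos: [0.6323, -0.0391, 0.3365]
clock: 33.5
tcp_pos: [0.6324, -0.0891, 0.3361]
tcp_rot: [-0.0, 1.0, -0.001, -0.0]
force: [-0.7, 0.9, -1.6]
opening: 0.263
finger_force: 59.0
grasp [ 0.6324 -0.089   0.1811] yaw_y -90.1 tilt [-0.     0.001 -1.   ] shift units [0.02 0.32 0.87] turn units -0.01 j7 -1.65 t 33.5 F [-0.7  0.9 -1.6]
```

```bash

python3 -m pendant '[[0,0.3,0.6,0,0],[0,0,0.8,0,0],[0,0,0.3,0,0],[0,0,0,0,0],[0,0,0,0,0]]' 60
python3 - <<'E'
from h import *
go([.633,-.0986,.127],yaw=-90)
s,M=tool(); ft=s["tcp_pos"][2]-.2014+.023
from scipy.optimize import least_squares
for n in("top","scene"):
    t=V(n);X=t.X;Z=X[...,2];h,sa,v=[t.hsv[...,i].astype(int) for i in range(3)]
    red=((h<6)|(h>174))&(sa>150)&(v>40)&(X[...,0]>.53)&(X[...,0]<.74)&(X[...,1]>-.2)&(X[...,1]<.01)&(abs(Z-ft)<.012)
    cs,_=cv2.findContours(red.astype(np.uint8),cv2.RETR_EXTERNAL,cv2.CHAIN_APPROX_NONE); c=np.vstack([k[:,0] for k in cs if len(k)>15])
    W=t.cast(c[:,0],c[:,1],ft)[:,:2]
    # keep outer boundary only
    hull=cv2.convexHull(W.astype(np.float32))[:,0]
    f=least_squares(lambda p:np.hypot(*(hull-p[:2]).T)-.0655,[.632,-.098],loss="soft_l1",f_scale=.001); print(n,ft,f.x.round(4),len(hull),np.median(Z[red]),(np.hypot(*(hull-f.x).T)*1000).round(1).tolist())
    if n=="scene": cv2.imwrite("pics/s5.png",cv2.resize(t.f[150:350,190:410],None,fx=3,fy=3)[:,:,::-1])
E
```

```text
clock: 34.0
tcp_pos: [0.6329, -0.097, 0.2857]
tcp_rot: [-0.0, 1.0, 0.0, 0.0]
force: [-0.1, 0.1, -1.4]
opening: 0.263
finger_force: 59.0
grasp [ 0.6331 -0.0969  0.1307] yaw_y -90.0 tilt [ 0.001  0.    -1.   ] shift units [-0.    0.06  0.12] turn units 0.01 j7 -1.66 t 34.0 F [-0.1  0.1 -1.4]
top 0.10728344023084796 [ 0.6313 -0.0988] 18 0.10756530033381895 [65.2, 65.5, 65.3, 65.8, 66.4, 66.8, 66.2, 65.6, 65.6, 65.9, 65.5, 65.9, 65.6, 65.4, 63.2, 56.9, 36.5, 61.7]
scene 0.10728344023084796 [ 0.635  -0.0942] 39 0.10686245010997314 [65.5, 64.6, 64.5, 63.7, 64.3, 64.5, 65.3, 63.9, 64.1, 64.4, 63.9, 63.9, 64.5, 64.9, 65.1, 65.6, 65.2, 65.6, 65.2, 65.1, 65.8, 65.6, 65.4, 65.2, 65.2, 65.1, 65.1, 64.7, 64.5, 64.5, 64.8, 64.5, 64.4, 65.0, 64.6, 64.4, 64.7, 65.3, 64.5]
```

View pics/s5.png

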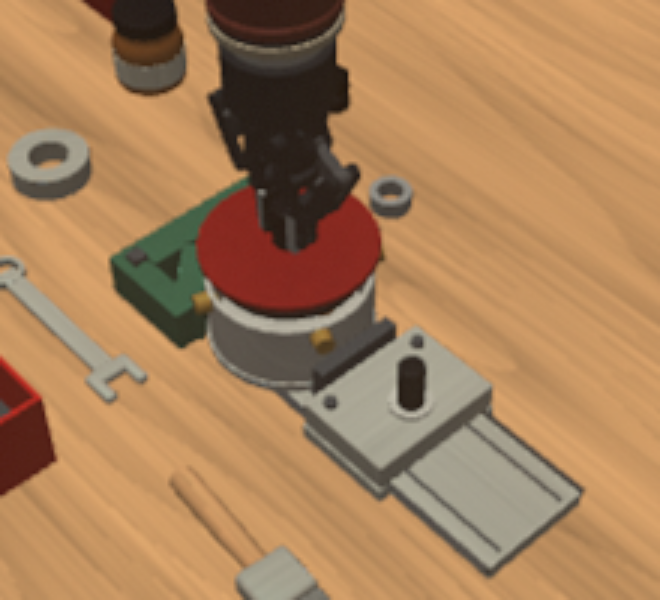

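The lid hangs centred over the tub, with the plug foot just above the rim. I'll nudge 1 mm in -y and lower onto the balls.

```bash

python3 -m pendant '[[0,0.04,0,0,0],[0,0,0.15,0,0],[0,0,0,0,0]]' 60
python3 -m pendant '[[0,0,0.1,0,0],[0,0,0,0,0]]' 60
python3 -m pendant '[[0,0,0.1,0,0],[0,0,0,0,0]]' 60
```

```text
clock: 34.4
tcp_pos: [0.6324, -0.0993, 0.2798]
tcp_rot: [-0.0, 1.0, -0.0, -0.0]
force: [0.4, -0.1, -2.3]
opening: 0.265
finger_force: 59.0
clock: 34.6
tcp_pos: [0.6324, -0.0992, 0.2767]
tcp_rot: [-0.0, 1.0, -0.0, -0.0]
force: [0.1, 0.3, -2.3]
opening: 0.263
finger_force: 59.0
clock: 34.8
tcp_pos: [0.6326, -0.0992, 0.2739]
tcp_rot: [-0.0, 1.0, -0.0, -0.0]
force: [-0.4, -0.3, -1.4]
opening: 0.26
finger_force: 59.0
```

```bash

python3 -m pendant '[[0,0,0.05,0,0],[0,0,0,0,0]]' 60
python3 -m pendant '[[0,0,0.05,0,0],[0,0,0,0,0]]' 60
python3 -m pendant '[[0,0,0.05,0,0],[0,0,0,0,0]]' 60
```

```text
clock: 35.0
tcp_pos: [0.6328, -0.0991, 0.273]
tcp_rot: [-0.0, 1.0, -0.0, 0.0]
force: [0.3, 0.8, 1.4]
opening: 0.262
finger_force: 59.0
clock: 35.2
tcp_pos: [0.6329, -0.0991, 0.2717]
tcp_rot: [0.0, 1.0, -0.0, 0.001]
force: [1.0, 0.7, 2.0]
opening: 0.263
finger_force: 59.2
clock: 35.4
tcp_pos: [0.6326, -0.0992, 0.2696]
tcp_rot: [-0.0, 1.0, -0.0, 0.0]
force: [1.0, -0.3, 0.6]
opening: 0.259
finger_force: 59.1
```

```bash

python3 -m pendant '[[0,0,0.05,0,0],[0,0,0,0,0]]' 60 | sed -n '2p;4p'
python3 -m pendant '[[0,0,0.05,0,0],[0,0,0,0,0]]' 60| sed -n '2p;4p'
python3 -m pendant '[[0,0,0.05,0,0],[0,0,0,0,0]]' 60| sed -n '2p;4p'
python3 -m pendant '[[0,0,0.05,0,0],[0,0,0,0,0]]' 60| sed -n '2p;4p'
```

```text
tcp_pos: [0.6324, -0.0993, 0.2675]
force: [1.6, 0.7, -3.4]
tcp_pos: [0.6324, -0.0992, 0.2661]
force: [1.5, 0.7, -3.7]
tcp_pos: [0.6324, -0.0992, 0.2648]
force: [1.2, 0.1, -2.8]
tcp_pos: [0.6324, -0.0992, 0.2632]
force: [1.1, 1.4, -5.2]
```

```bash

python3 -m pendant '[[0,0,0.05,0,0],[0,0,0,0,0]]' 60 | sed -n '2p;4p'
python3 -m pendant '[[0,0,0.05,0,0],[0,0,0,0,0]]' 60| sed -n '2p;4p'
python3 -m pendant '[[0,0,0.05,0,0],[0,0,0,0,0]]' 60| sed -n '2p;4p'
```

```text
tcp_pos: [0.6323, -0.0993, 0.2615]
force: [1.8, 0.1, -7.7]
tcp_pos: [0.6325, -0.0991, 0.2606]
force: [0.9, 0.3, -4.7]
tcp_pos: [0.6326, -0.0991, 0.2604]
force: [-4.3, 0.9, 6.0]
```

```bash

python3 -m pendant '[[0,0,0.05,0,0],[0,0,0,0,0]]' 60 | sed -n '2p;4p'
python3 -m pendant '[[0,0,0,0,50],[0,0,0,0,50],[0,0,0,0,50],[0,0,0,0,50],[0,0,-1,0,50],[0,0,-1,0,50],[0,-1,-1,0,50],[0,-1,-1,0,50]]' 60
python3 -m pendant '[[0,-1,0,0,50],[0,-1,0,0,50],[0,-1,0,0,50],[0,-1,0,0,50],[0,-1,0,0,50],[0,-1,0,0,50],[0,0,0,0,50]]' 60 | head -2
python3 - <<'E'
from h import *
for n in("top","scene"):
    t=V(n);X=t.X;Z=X[...,2];h,sa,v=[t.hsv[...,i].astype(int) for i in range(3)]
    red=((h<6)|(h>174))&(sa>150)&(v>40)&(X[...,0]>.53)&(X[...,0]<.74)&(X[...,1]>-.2)&(X[...,1]<.01)&(Z<.12)
    print(n,t.blobs(red,.082,None,100)); P=X[red]; A=np.c_[P[:,:2]-P[:,:2].mean(0),np.ones(len(P))]; print("plane",np.linalg.lstsq(A,P[:,2],rcond=None)[0].round(4))
    m=(X[...,0]>.6)&(X[...,0]<.66)&(X[...,1]>0)&(X[...,1]<.06)&(Z>.074)&(Z<.082); vv,uu=np.nonzero(m); print("post",t.cast(uu,vv,.078)[:,:2].mean(0).round(4))
    if n=="scene": cv2.imwrite("pics/s6.png",cv2.resize(t.f[150:350,190:410],None,fx=3,fy=3)[:,:,::-1])
go([.631,.0283,.07],yaw=-90)
E
```

```text
tcp_pos: [0.6326, -0.099, 0.2603]
force: [-9.6, 0.6, 16.8]
clock: 37.8
tcp_pos: [0.6325, -0.0396, 0.3787]
tcp_rot: [0.0, 1.0, -0.001, -0.0]
force: [1.6, 1.1, -0.3]
opening: 0.5
finger_force: 0.0
clock: 38.5
tcp_pos: [0.6315, 0.1463, 0.3778]
top [(2025, [329.6, 213.3], [0.6305000185966492, -0.0989999994635582], (0.6312, -0.099), 0.0649, 0.0824)]
plane [-0.0042 -0.0005  0.0824]
post [0.6315 0.0298]
scene [(1890, [285.8, 239.7], [0.6366000175476074, -0.093299999833107], (0.6346, -0.0969), 0.0664, 0.0813)]
plane [ 0.0005 -0.007   0.0816]
post [0.633  0.0301]
grasp [0.6325 0.1416 0.2225] yaw_y -89.9 tilt [-0.  0. -1.] shift units [-0.05  3.78  5.08] turn units 0.01 j7 -2.03 t 38.6 F [-0.3 -0.9  0.1]
```

View pics/s6.png

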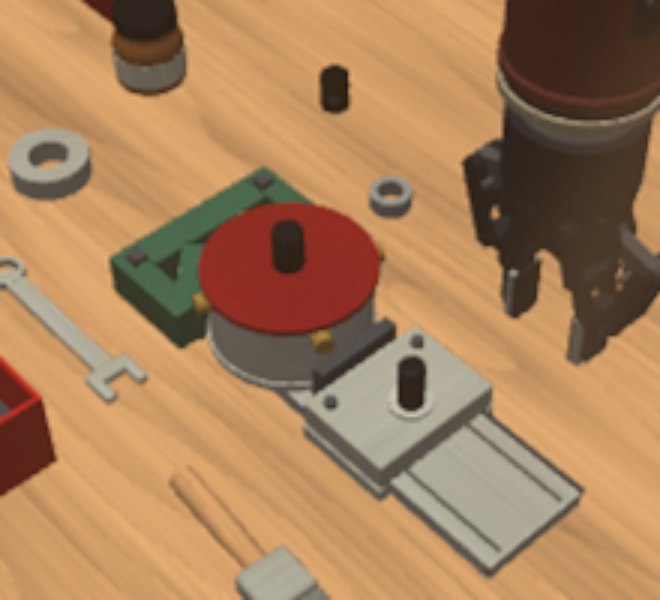

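The lid is seated: flange top at 82 mm and level. I'll give a last check push on the post, then draw the carriage back.

```bash

python3 -m pendant '[[0,1,0,0,45],[0,1,0,0,45],[0,1,0,0,45],[0,0.7,0,0,45],[0,0,1,0,45],[0,0,1,0,45],[0,0,1,0,45],[0,0,0,0,45]]' 60 | head -2
python3 -c "
from h import *
go([.631,.0295,.07],yaw=-90)"
```

```text
clock: 39.4
tcp_pos: [0.6312, 0.0276, 0.2835]
grasp [0.6301 0.0275 0.1285] yaw_y -90.1 tilt [-0.007 -0.001 -1.   ] shift units [ 0.04 -0.07  1.95] turn units -0.03 j7 -1.87 t 39.4 F [-0.3 -0.4 -0.7]
```

```bash

python3 -m pendant '[[0,-0.07,1,0,45],[0,0,0.8,0,45],[0,0,0,0,45]]' 60 | sed -n '2p;4p'
python3 -m pendant '[[0,0.15,0,0,45],[0,0.15,0,0,45],[0,0,0,0,45]]' 60 | sed -n '2p;4p'
python3 -m pendant '[[0,0.1,0,0,45],[0,0.05,0,0,45],[0,0,0,0,45]]' 60 | sed -n '2p;4p'
python3 -m pendant '[[0,0.1,0,0,45],[0,0,0,0,45]]' 60 | sed -n '2p;4p'
```

```text
tcp_pos: [0.6319, 0.0307, 0.232]
force: [-0.2, -1.0, -0.6]
tcp_pos: [0.6334, 0.0215, 0.2355]
force: [-0.1, -1.1, 0.4]
tcp_pos: [0.6329, 0.0193, 0.2345]
force: [-0.4, 4.2, 2.3]
tcp_pos: [0.6329, 0.0184, 0.2345]
force: [0.9, 10.3, 3.3]
```

```bash

python3 -m pendant '[[0,0.1,0,0,45],[0,0,0,0,45]]' 60 | sed -n '2p;4p'
python3 -m pendant '[[0,0.05,0,0,45],[0,0,0,0,45]]' 60 | sed -n '2p;4p'
python3 -m pendant '[[0,-0.3,0,0,45],[0,-0.4,0,0,45],[0,-0.4,0,0,45],[0,-0.4,0,0,45],[0,-0.5,0,0,45],[0,-0.5,0,0,45],[0,-0.4,0,0,45],[0,-0.2,0,0,45]]' 60 | sed -n '2p;4p'
python3 -c "
from h import *
t=V('top');Z=t.X[...,2];X=t.X; red=((t.hsv[...,0]<6)|(t.hsv[...,0]>174))&(t.hsv[...,1]>150)&(X[...,0]>.53)&(X[...,0]<.74)&(X[...,1]>-.2)&(X[...,1]<.01)&(abs(Z-.082)<.015)
print(t.blobs(red,.082,None,100))"
```

```text
tcp_pos: [0.6328, 0.0176, 0.2345]
force: [2.0, 17.8, 1.7]
tcp_pos: [0.6329, 0.0173, 0.2345]
force: [2.6, 20.0, 1.5]
tcp_pos: [0.6323, 0.1062, 0.2336]
force: [-1.2, -2.8, 0.1]
[(2018, [329.7, 213.4], [0.630299985408783, -0.09920000284910202], (0.6306, -0.0988), 0.0649, 0.0824)]
```

```bash

python3 -m pendant '[[0,-0.15,0,0,45],[0,-0.15,0,0,45],[0,0,0,0,45]]' 60 | sed -n '2p;4p'
python3 -m pendant '[[0,-0.1,0,0,45],[0,-0.1,0,0,45],[0,0,0,0,45]]' 60 | sed -n '2p;4p'
python3 -m pendant '[[0,-0.1,0,0,45],[0,-0.1,0,0,45],[0,0,0,0,45]]' 60 | sed -n '2p;4p'
```

```text
tcp_pos: [0.6327, 0.1133, 0.2338]
force: [0.1, 0.4, -0.4]
tcp_pos: [0.6328, 0.1193, 0.2338]
force: [-0.2, -0.7, 0.1]
tcp_pos: [0.6329, 0.1239, 0.2337]
force: [-0.9, -5.8, 2.1]
```

```bash

python3 -m pendant '[[0,-0.1,0,0,45],[0,0,0,0,45]]' 60 | sed -n '2p;4p'
python3 -m pendant '[[0,-0.1,0,0,45],[0,0,0,0,45]]' 60 | sed -n '2p;4p'
python3 -c "
from h import *
for n in('top','scene'):
    t=V(n);X=t.X;Z=X[...,2]
    m=(X[...,0]>.55)&(X[...,0]<.71)&(X[...,1]>.0)&(X[...,1]<.2)&(Z>.03)&(Z<.046)
    vv,uu=np.nonzero(m); W=t.cast(uu,vv,.038)[:,:2].astype(np.float32); print(n,cv2.minAreaRect(W*1000))"
```

```text
tcp_pos: [0.6331, 0.1246, 0.2336]
force: [-1.9, -12.9, 5.2]
tcp_pos: [0.6333, 0.1253, 0.2336]
force: [-2.8, -20.9, 7.9]
top ((641.2384643554688, 71.04148864746094), (99.49835205078125, 38.3234748840332), 15.436999320983887)
scene ((636.7969360351562, 96.91893005371094), (108.8583984375, 99.79442596435547), 0.43819284439086914)
```

End stop reached. Now I'll recentre the fingers, retreat and check.

```bash

python3 -m pendant '[[0,0.4,0,0,55],[0,0,0,0,55],[0,0,-1,0,55],[0,0,-1,0,55],[0,0,-1,0,55],[0,0,-1,0,55],[-1,0,-1,0,55],[-1,0,-1,0,55]]' 60 | head -2
python3 -m pendant '[[-1,-1,0,0,55],[-1,-1,0,0,55],[-1,-1,0,0,55],[-1,-1,0,0,55],[0,-1,0,0,55],[0,-1,0,0,55],[0,-1,0,0,55],[0,0,0,0,55]]' 60
python3 - <<'E'
from h import *
t=V("top");X=t.X;Z=X[...,2]
cv2.imwrite("pics/top9.png",t.f[:,:,::-1])
m=(X[...,0]>.55)&(X[...,0]<.71)&(X[...,1]>.04)&(X[...,1]<.17)&(Z>.03)&(Z<.046)
vv,uu=np.nonzero(m); W=t.cast(uu,vv,.038)[:,:2].astype(np.float32); print(cv2.minAreaRect(W*1000))
print("post",t.blobs((Z>.062)&(Z<.1),.078,(228,190,285,245)))
red=((t.hsv[...,0]<6)|(t.hsv[...,0]>174))&(t.hsv[...,1]>150)&(X[...,0]>.53)&(X[...,0]<.74)&(X[...,1]>-.2)&(X[...,1]<.01)
print("lid",t.blobs(red,.082,None,100)); P=X[red]; print(np.percentile(P[:,2],[5,50,95]))
print(t.blobs((X[...,0]>.38)&(X[...,0]<.54)&(X[...,1]>-.35)&(X[...,1]<-.1)&(Z>.008)&(Z<.06),.016))
E
```

```text
clock: 43.95
tcp_pos: [0.572, 0.1203, 0.4145]
clock: 44.75
tcp_pos: [0.4506, 0.3338, 0.414]
tcp_rot: [-0.002, 1.0, 0.003, -0.0]
force: [-0.0, 0.4, -0.2]
opening: 0.55
finger_force: 0.0
((631.5855712890625, 95.43757629394531), (91.14546203613281, 109.56645965576172), 89.75241088867188)
post [(56, [243.4, 214.4], [0.6305999755859375, 0.11330000311136246], (0.6301, 0.1135), 0.0108, 0.0779)]
lid [(2018, [329.7, 213.4], [0.630299985408783, -0.09910000115633011], (0.6305, -0.0993), 0.0643, 0.0825)]
[0.07804213 0.08245158 0.08676251]
[(98, [352.2, 276.2], [0.47440001368522644, -0.1581999957561493], (0.4724, -0.1577), 0.0196, 0.016), (99, [402.7, 295.8], [0.42250001430511475, -0.28690001368522644], (0.4222, -0.2866), 0.0151, 0.0339)]
```

View pics/top9.png

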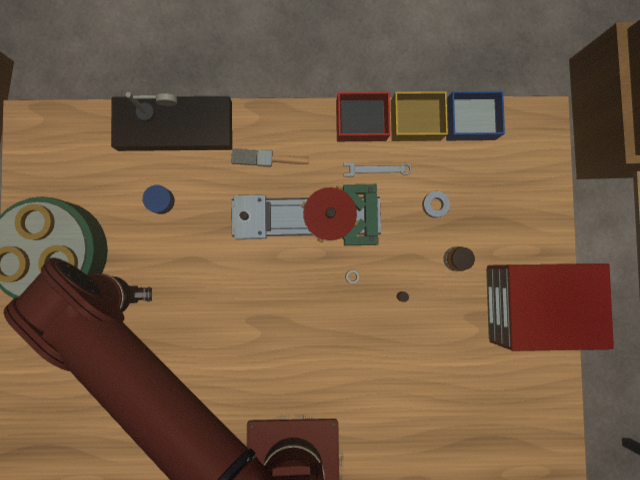

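The final picture shows the lid seated on the tub at (330,213) and the carriage fully back at (250,216). The collar is at (352,276), and the plug has not moved from (403,296). The post's 85 mm travel from the clamped position to the end stop confirms the tub was home in the V.

```bash
python3 -c "
from cell import job
print(job.job_done())"
```

```text
the job is handed in; nothing more can be done
None
```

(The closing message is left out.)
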